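# Put the empty tubs away on the narrow ledge

## Task

Put the two small empty white tubs away as one stack on the narrow raised ledge: one standing upright on the bar, centred across its width and about midway between the jar and the carton, the other nested fully down inside it. Keep the tubs right way up, do not let them fall, and leave the jar, the carton and everything else where they are.

Things in the scene. Friction and masses are not known exactly. Their poses are not given: they have to be found in the camera images.
- tub_a: one of two identical empty white plastic tubs, open end up on the table: round, tapered, 75 mm tall; foot 44 mm across, 60 mm across at height 52, upright rim band 66 mm across from height 58 to 75; wall 3 mm, mouth 60 mm inside; flat inner floor 32 mm above the underside, so a nested tub stands 32 mm higher than the one it sits in. Origin: centre of underside, z up its axis. 40 to 85 g
- tub_b: one of two identical empty white plastic tubs, open end up on the table: round, tapered, 75 mm tall; foot 44 mm across, 60 mm across at height 52, upright rim band 66 mm across from height 58 to 75; wall 3 mm, mouth 60 mm inside; flat inner floor 32 mm above the underside, so a nested tub stands 32 mm higher than the one it sits in. Origin: centre of underside, z up its axis. 40 to 85 g
- ledge: fixed stand with a narrow level aluminium bar, the ledge: 30 mm wide (x), 290 mm long (y), 14 mm thick, top face 100 mm above the table, on two 16 mm square posts 120 mm either side of the middle with flat 110 x 35 mm feet. Origin: on the table under the middle of the bar
- ledge_mid (a point): middle of the ledge's top face; y along the ledge, x across it (the ledge reaches 15 mm either side), z up
- jar: small glass jar with a steel lid, 28 mm diameter, 45 mm tall, standing at one end of the ledge, about 118 mm from its middle; leave it. Origin: centre of underside
- carton: small plain cardboard carton, 26 x 32 x 42 mm tall, standing at the other end of the ledge, about 118 mm from its middle; leave it. Origin: centre of underside
- dish: shallow round steel dish, 76 mm diameter, 28 mm tall, on the table in the same row as the tubs; leave it. Origin: centre of underside
- clamp: small blue hand clamp, about 75 x 26 x 40 mm, lying on the table at the left; leave it. Origin: centre of underside
- big_tub: much bigger white tub, 112 mm diameter at the rim, 120 mm tall, far left; leave it. Origin: centre of underside
- tray: shallow black plastic tray, 200 x 150 x 30 mm, on the right; leave it. Origin: centre of underside
- bottle: white plastic bottle, 48 mm diameter, 110 mm tall, beyond the tray on the right; leave it. Origin: centre of underside
Things that resemble listed ones, but are neither listed nor needed, are in the scene too. What is shaped like the tub_a but black or red is not meant. Leave any green look-alike of the tub_b alone.

How it is judged (in metres and radians):
At the end, for the whole second after the job is handed in: One tub upright on the ledge top, within 11 mm of its centre line and 65 mm of its mid-length; the other nested in it, upright, axes within 5 mm, undersides 25 to 37 mm apart in height (tilts under 0.08 rad); both at rest (((x of tub_a in the frame of ledge_mid between -0.011 and 0.011 m and y of tub_a in the frame of ledge_mid between -0.065 and 0.065 m and z of tub_a in the frame of ledge_mid between -0.004 and 0.005 m and angle between each of tub_a, tub_b's own z axis and vertical below 0.08 rad and horizontal distance between tub_a and tub_b below 0.005 m and z of tub_b in the frame of tub_a between 0.025 and 0.037 m) or (x of tub_b in the frame of ledge_mid between -0.011 and 0.011 m and y of tub_b in the frame of ledge_mid between -0.065 and 0.065 m and z of tub_b in the frame of ledge_mid between -0.004 and 0.005 m and angle between each of tub_b, tub_a's own z axis and vertical below 0.08 rad and horizontal distance between tub_b and tub_a below 0.005 m and z of tub_a in the frame of tub_b between 0.025 and 0.037 m)) and linear speed of each of tub_a, tub_b below 0.02 m/s); the robot touches nothing.
It fails at once if a tub is tipped over (more than 0.7 rad from upright) (angle between any of tub_a, tub_b's own z axis and vertical above 0.7 rad).
It fails at once if a tub is let fall (over 30 mm of free fall: faster than 0.8 m/s with no finger on it) ((linear speed of tub_a above 0.8 m/s and contact force between tub_a and the fingers below 0.01 N) or (linear speed of tub_b above 0.8 m/s and contact force between tub_b and the fingers below 0.01 N)).
It fails at once if the jar or the carton on the ledge is shifted by more than 15 mm (distance of any of jar, carton from where it was at the start of the episode above 0.015 m).
It fails at once if another bystander is shifted by more than 30 mm (distance of any of dish, clamp, big_tub, tray, bottle from where it was at the start of the episode above 0.03 m).
It also fails if it takes over 54 s, if anything falls off the work surface, if the arm or the gripper's body presses on something with over 40 N, if the wrist force passes 120 N, or if a joint passes its speed limit or range.

## Robot

A 6-joint arm with a two-finger parallel gripper is mounted at the origin on the work surface. World frame = base frame: x ahead of the robot, y to its left, z up, the work surface at z = 0. Lengths are in m, angles in degrees, forces in N, time in s.
With the tool pointing down it reaches from about 0.35 to 0.875 m from the base axis. Payload 4.2 kg.
Tool frame: the origin (TCP) lies at the centre of the arm's flange, where the gripper is bolted on; the fingertips stand 182 mm ahead of it and the grasp point (between the pads) lies 164 mm ahead of it (r.nose_length is the distance from the TCP to the fingertips, in m); z points along the fingers, y is the line along which they close (so a half turn about z gives the same grasp; the last joint's range is limited). The gripper opens to 87 mm and grips with 3 to 60 N. Pads are 19 mm wide; open, the fingers measure 117 mm over their backs; the gripper's body (75 mm by 190 mm) begins 51 mm behind the grasp point.
Start: joints at [-52.85, 22.042, 0.453, 0, -68.411, -14.817], TCP at [0.238, -0.578, 0.405] pointing down, gripper open.
Joint ranges: [-179.83, 179.83], [-69.29, 118.12], [-61.27, 80.66], [-181.25, 117.63], [-171.15, -9.14], [-177.46, 177.46]. Speed limits (degrees/s): [159.86, 159.86, 180, 180, 180, 180].

## Interface

Orientations are given as a 3x3 rotation matrix whose columns are the frame's x, y, z axes.
In Python, from station import r, vision gives the robot as it stands. The module is installed in compiled form; this text tells all that it offers.
- The arm moves only by the shell command python3 -m creep 'ROWS'. ROWS is JSON, a list of rows, each a list of 7 numbers: the opening, from -1 (shut) to 1 (fully open), then the shift along the tool's x, y, z in mm, then the turn, a rotation vector about the tool's x, y, z in degrees. A call has 1 to 8 rows; each row is the pose to reach, as a shift and turn from the pose commanded when the call began, along the tool's axes at that moment; what a row does not reach only later rows make up. A row lasts 1/12 s, in which the tool goes at most 41.7 mm and 7.16 degrees, less where a joint would pass 70% of its speed; a pose out of reach is approached as far as the arm can. A call with a gripper value outside its range is refused whole. The fingers move at their own pace and stop on an object; the grip force is fixed at half the most. Time passes only in rows, so rows that repeat a pose let the fingers close. It gives the time, the measured TCP pose, the force, the opening and the grip force at its end, in the units of the state.
- r.sense(): the state, without advancing time (a new reading comes with each control period).
- vision.capture(name): name is "side" or "top" or "wrist"; returns (picture, depth): 480x640x3 uint8, red, green, blue; 480x640 float32, m along the optical axis (not along the pixel's ray), 0 where there is no reading.
- vision.camera_model(name): a dict with "vertical_fov" (degrees; the focal length in pixels is half the picture's height over the tangent of half this angle, whatever the lens; pixels are square), "cx", "cy" (the principal point, pixels), "distortion" ([k1, k2, p1, p2, k3] as OpenCV has them; the pictures are not rectified), "extrinsics" (4x4, takes a point from camera to world coordinates); the wrist camera has in their place "mount" (4x4, takes a point from camera to tool coordinates, whose origin is the TCP and whose axes are the flange's). Camera axes: x right, y down, z forward; pixel columns grow to the right and rows downward; lengths in m; the calibration is good to about 2 mm. A picture is of the moment at which its call begins: read the wrist's pose just before it. camera_model takes no time and is no camera call.
- r.finish_job(): hands the job in; it is judged then, once.
Trained networks look in the newest picture that a camera, given by its name, has taken for a name from the list of things; names that differ only in an ending like _2 or _b are one class to them, and where a whole thing is asked for, a point or a joint stands for the part that bears it (a point fixed in the world has none). Each returns a list of dicts, best first, with "conf" (0 to 1); they miss things now and then, are a little off and sometimes report something else, mostly with a low value. They report only what shows in the picture. A call takes as long as a camera call. They do not tell look-alikes from the thing itself.
- vision.find_in(camera, thing): "uv" ([column, row] in pixels, amid what is visible of it).
- vision.cut_out(camera, thing): "region" (480x640 bool, what is visible of it) and "uv" ([column, row] in pixels, amid what is visible of it).
The state is a dict: "time_s": time; "joints": joint angles; "joint_velocities": joint speeds; "effort": joint torques, N m; "tcp_pos": TCP position; "ee_rot": TCP orientation; "wrist_force": force on the tool from outside, world axes, zero at the start; "moment": the same for the moment, N m; "gripper_width": opening from 0.0 (shut) to 1.0 (fully open); "gripper_force": force on a finger pad.
Only numpy, scipy, OpenCV 4.12 (cv2) and the standard library are available. Lean on these libraries where they do the work, as an engineer would, in place of code of your own. Each camera call takes 0.05 s, during which the arm holds its last target. There are 200 camera calls.

## Working session

There is one attempt and no reset: what is moved stays moved. The work goes in short steps, Python scripts to look and compute and a shell command to move; the robot and the scene stay as the last step left them, time stands still between calls to the robot, and variables do not carry over. Pictures are saved under pics/ and viewed, at most 10 in all, crops included, and the job is handed in when it is done.

```bash
mkdir -p pics; cat > h.py <<'E'
import numpy as np, cv2
from station import r, vision
def cam(n):
    m=vision.camera_model(n); f=240/np.tan(np.radians(m["vertical_fov"]/2))
    K=np.array([[f,0,m["cx"]],[0,f,m["cy"]],[0,0,1]])
    if "extrinsics" in m: T=np.array(m["extrinsics"])
    else:
        s=r.sense(); W=np.eye(4); W[:3,:3]=s["ee_rot"]; W[:3,3]=s["tcp_pos"]; T=W@np.array(m["mount"])
    return K,np.array(m["distortion"]),T
def pts(n,uv,z):
    "pixels+depths -> world"
    K,d,T=cam(n); p=cv2.undistortPoints(np.float64(uv).reshape(-1,1,2),K,d)[:,0]
    z=np.asarray(z,float).reshape(-1,1)
    return (np.c_[p*z,z])@T[:3,:3].T+T[:3,3]
def region(n,reg,D):
    v,u=np.nonzero(reg&(D>0)); return pts(n,np.c_[u,v],D[v,u])
def save(n,img): cv2.imwrite("pics/"+n+".png",img[...,::-1])
E
python3 - <<'E'
from h import *
for c in ("top","side"):
    im,D=vision.capture(c); save(c,im); np.save(c+"D.npy",D)
    for t in ("tub_a","ledge","jar","carton","dish"):
        for o in vision.cut_out(c,t):
            P=region(c,o["region"],D)
            if len(P): print(c,t,round(o["conf"],2),np.round(o["uv"]),o["region"].sum(),"med",np.median(P,0).round(3),"lo",np.percentile(P,3,0).round(3),"hi",np.percentile(P,97,0).round(3))
s=r.sense();print(s["time_s"],s["ee_rot"])
E
```

```text
top tub_a 0.9 [365. 280.] 630 med [ 0.447 -0.149  0.037] lo [ 0.418 -0.174  0.026] hi [ 0.475 -0.116  0.077]
top tub_a 0.83 [404. 326.] 690 med [ 0.348 -0.251  0.036] lo [ 0.32  -0.277  0.   ] hi [ 0.379 -0.215  0.077]
top tub_a 0.73 [189. 279.] 626 med [0.437 0.26  0.037] lo [0.408 0.225 0.028] hi [0.464 0.283 0.076]
top tub_a 0.71 [412. 273.] 601 med [ 0.466 -0.266  0.036] lo [ 0.439 -0.289  0.028] hi [ 0.493 -0.229  0.076]
top tub_a 0.66 [203. 231.] 631 med [0.557 0.235 0.037] lo [0.525 0.2   0.028] hi [0.583 0.258 0.077]
top tub_a 0.58 [240. 301.] 665 med [0.395 0.142 0.036] lo [0.367 0.109 0.027] hi [0.424 0.168 0.077]
top ledge 0.56 [321. 188.] 2016 med [ 0.662 -0.038  0.098] lo [ 0.596 -0.164  0.004] hi [0.728 0.092 0.104]
top jar 0.68 [371. 195.] 164 med [ 0.635 -0.155  0.144] lo [ 0.625 -0.169  0.105] hi [ 0.649 -0.143  0.149]
top dish 0.84 [296. 270.] 782 med [0.466 0.011 0.005] lo [ 0.432 -0.023 -0.001] hi [0.497 0.044 0.03 ]
side tub_a 0.97 [380. 197.] 650 med [ 0.465 -0.248  0.056] lo [ 0.437 -0.289  0.023] hi [ 0.494 -0.225  0.073]
side tub_a 0.97 [278. 341.] 1345 med [
[... 368 characters left out ...]
.111  0.073]
side ledge 0.79 [269. 236.] 3210 med [ 0.668 -0.013  0.033] lo [ 0.602 -0.171 -0.003] hi [0.732 0.101 0.099]
side jar 0.6 [302. 186.] 218 med [ 0.636 -0.147  0.126] lo [ 0.626 -0.162  0.102] hi [ 0.65  -0.142  0.143]
side jar 0.4 [267. 235.] 2903 med [ 0.667 -0.007  0.035] lo [ 0.604 -0.16   0.002] hi [0.73  0.101 0.099]
side carton 0.75 [238. 247.] 380 med [0.687 0.094 0.128] lo [0.678 0.074 0.103] hi [0.705 0.102 0.141]
side dish 0.82 [354. 282.] 989 med [0.467 0.007 0.008] lo [ 0.431 -0.022 -0.   ] hi [0.5   0.051 0.026]
0.6 [[-9.25013832e-01 -3.79933430e-01  1.09816523e-05]
 [-3.79933430e-01  9.25013832e-01 -1.47117630e-05]
 [-4.56868965e-06 -1.77808811e-05 -1.00000000e+00]]
```

View pics/top.png

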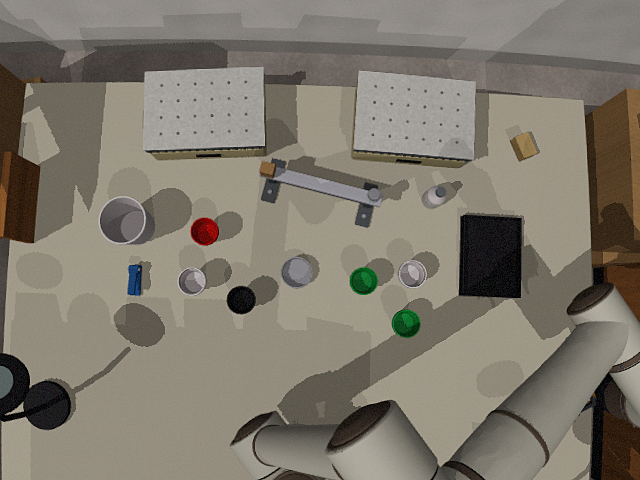

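View pics/side.png

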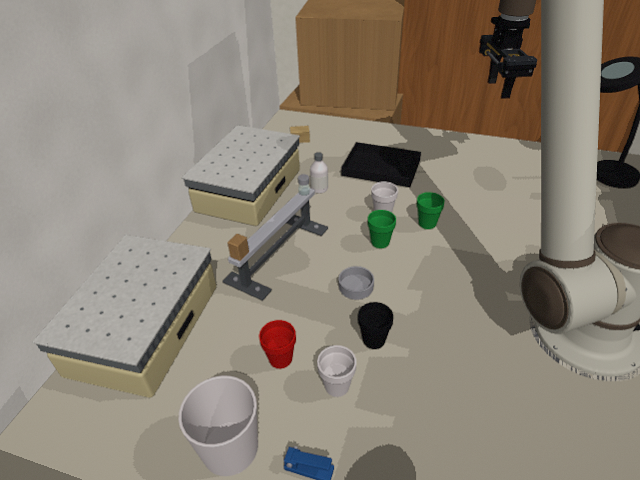

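In the top picture, the tub-shaped candidates are:
- white at (412,273) and (191,280)
- green at (363,281) and (405,323)
- red at (205,231)
- black at (241,300)
- the big white tub at (124,220) and the dish at (297,271)

I choose the two small white ones. The ledge runs from the carton at (267,169) to the jar at (374,194). The side picture agrees, with the white tubs at (384,197) and (337,370).

```bash
cat >> h.py <<'E'
from scipy.optimize import least_squares
def rim(P,zlo=.066,zhi=.085,R=.0315):
    Q=P[(P[:,2]>zlo)&(P[:,2]<zhi)][:,:2]
    s=least_squares(lambda c:np.hypot(*(Q-c).T)-R,Q.mean(0),loss="soft_l1",f_scale=.002)
    return s.x.round(4),len(Q)
E
python3 - <<'E'
from h import *
im,D=vision.capture("top")
for o in vision.cut_out("top","tub_a"):
    P=region("top",o["region"],D); print(np.round(o["uv"]),*rim(P))
im2,D2=vision.capture("side")
for o in vision.cut_out("side","tub_a"):
    P=region("side",o["region"],D2); print("side",np.round(o["uv"]),*rim(P))
for n,d in(("top",D),("side",D2)):
    P=region(n,np.ones((480,640),bool),d)
    m=(P[:,0]>.58)&(P[:,0]<.75)&(P[:,1]>-.22)&(P[:,1]<.16)
    B=P[m&(abs(P[:,2]-.1)<.006)]; (c,wh,a)=cv2.minAreaRect(B[:,:2].astype(np.float32)); print(n,"bar",c,wh,a,np.median(B[:,2]))
    B=P[m&(P[:,2]>.115)&(P[:,2]<.155)]
    for g in(B[B[:,1]>0],B[B[:,1]<0]): print("item",(g.min(0)+g.max(0))/2)
a=cv2.resize(im[243:303,380:440],(380,380),interpolation=2);b=cv2.resize(im[250:310,160:220],(380,380),interpolation=2)
save("crop",np.hstack([a,b]))
E
```

```text
[407. 322.] [ 0.3494 -0.2453] 140
[411. 271.] [ 0.4646 -0.2586] 145
[238. 300.] [0.3957 0.1377] 124
[193. 279.] [0.4352 0.2536] 131
[206. 231.] [0.5534 0.229 ] 121
[366. 281.] [ 0.4465 -0.1445] 123
side [378. 224.] [ 0.4477 -0.1422] 170
side [336. 369.] [0.4365 0.2565] 306
side [383. 197.] [ 0.466 -0.257] 152
side [428. 210.] [ 0.351  -0.2435] 142
side [377. 320.] [0.3968 0.1404] 283
side [277. 339.] [0.5538 0.2321] 293
top bar (0.690915584564209, -0.027450501918792725) (0.3791145980358124, 0.1295926421880722) 87.03520965576172 0.10017702874114942
item [0.71270892 0.10869763 0.13185771]
item [ 0.68718783 -0.16893946  0.13298624]
side bar (0.6849974989891052, -0.02916349470615387) (0.3775528073310852, 0.13066944479942322) 89.81089782714844 0.09735529726954734
item [0.69291438 0.08559747 0.12830165]
item [ 0.63828276 -0.15393803  0.12986298]
```

View pics/crop.png

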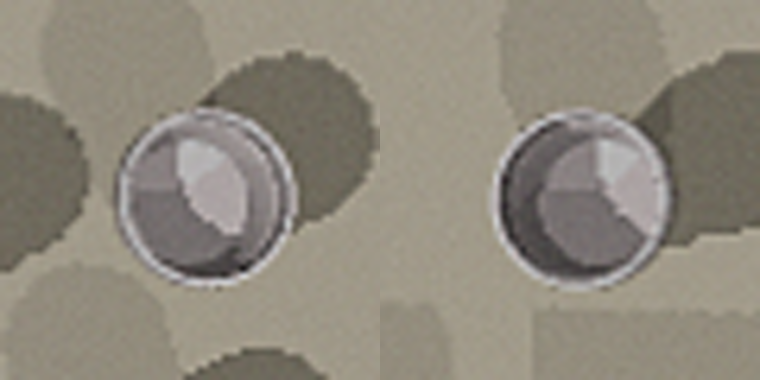

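The close crop shows both chosen tubs are white, open end up and the right shape, centred at about (207,197) and (583,197) in the crop. I'll move above the right-hand one.

```bash
python3 -m creep '[[1,-35,22,0,0,0,0],[1,-70,44,0,0,0,0],[1,-105,66,0,0,0,0],[1,-140,88,0,0,0,0],[1,-175,110,0,0,0,0],[1,-210,132,0,0,0,0],[1,-245,154,0,0,0,0],[1,-280,176,0,0,0,0]]'
python3 -m creep '[[1,-26,17,20,0,0,0],[1,-52,34,45,0,0,0],[1,-52,34,45,0,0,0],[1,-52,34,45,0,0,0]]'
cat >> h.py <<'E'
def go(p):
    "shift in tool mm for TCP to reach world p"
    s=r.sense(); return (np.array(s["ee_rot"]).T@(np.array(p)-s["tcp_pos"])*1e3).round(1)
E
python3 - <<'E'
from h import *
im,D=vision.capture("wrist"); save("w1",im)
print(vision.camera_model("wrist")["mount"])
for o in vision.cut_out("wrist","tub_a"):
    P=region("wrist",o["region"],D); c,n=rim(P); print(round(o["conf"],2),np.round(o["uv"]),c,n,go([*c,.23]))
E
```

```text
time_s: 1.47
tcp_pos: [0.4303, -0.307, 0.4051]
ee_rot: [[-0.925, -0.38, 0.001], [-0.38, 0.925, -0.0], [-0.001, -0.001, -1.0]]
wrist_force: [0.9, -0.6, -0.3]
gripper_width: 1.0
gripper_force: 0.0
time_s: 1.8
tcp_pos: [0.4654, -0.2564, 0.3586]
ee_rot: [[-0.924, -0.383, -0.003], [-0.383, 0.924, 0.001], [0.002, 0.002, -1.0]]
wrist_force: [-0.1, -0.6, -0.4]
gripper_width: 0.996
gripper_force: 0.0
[[ 9.42834162e-06 -9.59697814e-01 -2.81033995e-01  7.78265761e-02]
 [ 9.99999691e-01 -2.11773269e-04  7.56729384e-04  3.37736764e-04]
 [-7.85747024e-04 -2.81033915e-01  9.59697516e-01  2.00557041e-02]
 [ 0.00000000e+00  0.00000000e+00  0.00000000e+00  1.00000000e+00]]
0.94 [318. 238.] [ 0.464  -0.2621] 1406 [  2.5  -3.3 130.4]
0.92 [451. 263.] [ 0.4468 -0.1481] 1479 [-24.9 108.7 130.3]
0.89 [392.  99.] [ 0.3506 -0.2484] 1660 [102.2  52.5 130.3]
```

```bash
python3 -m creep '[[1,2,-2,40,0,0,0],[1,2,-2,80,0,0,0],[1,2,-2,110,0,0,0],[1,2,-2,129,0,0,0],[1,2,-2,129,0,0,0],[1,2,-2,129,0,0,0]]'
python3 -m creep '[[-1,0,0,0,0,0,0],[-1,0,0,0,0,0,0],[-1,0,0,0,0,0,0],[-1,0,0,0,0,0,0],[-1,0,0,0,0,0,0],[-1,0,0,0,0,0,0],[-1,0,0,0,0,0,0],[-1,0,0,0,0,0,0]]'
```

```text
time_s: 2.4
tcp_pos: [0.4637, -0.2615, 0.2312]
ee_rot: [[-0.925, -0.379, -0.0], [-0.379, 0.925, -0.0], [0.0, -0.0, -1.0]]
wrist_force: [0.2, -0.2, 1.6]
gripper_width: 0.999
gripper_force: 0.0
time_s: 3.07
tcp_pos: [0.4641, -0.2603, 0.2319]
ee_rot: [[-0.925, -0.381, 0.002], [-0.381, 0.925, -0.001], [-0.001, -0.001, -1.0]]
wrist_force: [-0.7, 0.7, 6.9]
gripper_width: 0.745
gripper_force: 30.0
```

```bash
python3 -m creep '[[-1,0,0,-10,0,0,0],[-1,0,0,-30,0,0,0],[-1,0,0,-60,0,0,0],[-1,0,0,-100,0,0,0],[-1,0,0,-140,0,0,0],[-1,0,0,-170,0,0,0],[-1,0,0,-170,0,0,0]]'
python3 - <<'E'
from h import *
for n in("top","side"):
    im,D=vision.capture(n); P=region(n,np.ones((480,640),bool),D)
    j=np.array([.638,-.154]);k=np.array([.69,.088]);L=np.linalg.norm(k-j);u=(k-j)/L;w=np.array([u[1],-u[0]])
    q=P[:,:2]-(j+k)/2; a=q@u;b=q@w
    m=(abs(a)<.16)&(abs(b)<.035)&(P[:,2]>.092)&(P[:,2]<.108)
    B=P[m]; mm=abs(a[m])<.09
    # slope fit of centreline
    s=np.polyfit(a[m][mm],b[m][mm],1)
    bb=b[m]-s[0]*a[m]
    for lo,hi in((-.09,-.03),(-.03,.03),(.03,.09)):
        t=bb[(a[m]>lo)&(a[m]<hi)]; print(n,"b range",np.percentile(t,[2,50,98]).round(4),len(t))
    print("slope",s[0],"a",a[m].min(),a[m].max(),"z",np.median(B[:,2]))
    c=(np.percentile(bb[mm],2)+np.percentile(bb[mm],98))/2; am=(a[m].min()+a[m].max())/2
    print("mid",(j+k)/2+u*am+w*(c+s[0]*am),"dir",np.degrees(np.arctan2(*(u+w*s[0])[::-1])))
    m2=(abs(a)<.16)&(abs(b)<.035)&(P[:,2]>.115)&(P[:,2]<.155)
    for g in(a[m2][a[m2]>0],a[m2][a[m2]<0]): print("item a",np.percentile(g,[3,97]).round(3) if len(g) else None)
E
```

```text
time_s: 3.65
tcp_pos: [0.4647, -0.2608, 0.4088]
ee_rot: [[-0.924, -0.381, 0.014], [-0.381, 0.924, -0.006], [-0.011, -0.01, -1.0]]
wrist_force: [0.8, -0.6, 0.2]
gripper_width: 0.742
gripper_force: 30.0
top b range [-0.0114  0.0028  0.018 ] 342
top b range [-0.0119  0.0025  0.0176] 342
top b range [-0.0116  0.0027  0.0175] 340
slope 0.01681979684874051 a -0.15021198032980873 0.1375760491789074 z 0.1001731027871694
mid [ 0.66562696 -0.03981177] dir 76.9092964569626
item a [0.102 0.133]
item a [-0.138 -0.114]
side b range [-0.0129  0.0013  0.0179] 230
side b range [-0.0121  0.0009  0.0175] 256
side b range [-0.0116  0.0006  0.0174] 271
slope 0.008242206312468893 a -0.15023165250664114 0.1414905563221114 z 0.0972253217753899
mid [ 0.66573136 -0.03784234] dir 77.40067602284769
item a [0.107 0.138]
item a [-0.135 -0.111]
```

```bash
python3 -m creep '[[-1,-25,12,0,0,0,0],[-1,-60,28,0,0,0,0],[-1,-97,46,0,0,0,0],[-1,-135,63,0,0,0,0],[-1,-172,81,0,0,0,0],[-1,-210,99,0,0,0,0],[-1,-245,115,0,0,0,0],[-1,-270,127,0,0,0,0]]'
python3 -m creep '[[-1,0,0,20,0,0,0],[-1,0,0,20,0,0,0],[-1,0,0,20,0,0,0],[-1,0,0,20,0,0,0]]'
python3 - <<'E'
from h import *
print(go([.666,-.040,.336]))
for n in ("side","top"):
  im,D=vision.capture(n); save(n+"2",im)
  for o in vision.cut_out(n,"tub_a"):
    P=region(n,o["region"],D);c=np.median(P,0)
    if abs(c[0]-.66)<.06 and abs(c[1]+.04)<.06: print(n,o["conf"],c,P.min(0),P.max(0), rim(P,P[:,2].max()-.012,1))
E
```

```text
time_s: 4.42
tcp_pos: [0.6667, -0.0374, 0.3979]
ee_rot: [[-0.924, -0.382, -0.004], [-0.382, 0.924, -0.0], [0.004, 0.002, -1.0]]
wrist_force: [0.5, -1.0, 0.3]
gripper_width: 0.743
gripper_force: 30.0
time_s: 4.75
tcp_pos: [0.6648, -0.0408, 0.3802]
ee_rot: [[-0.925, -0.379, -0.002], [-0.379, 0.925, -0.001], [0.002, 0.0, -1.0]]
wrist_force: [0.1, -0.4, -0.8]
gripper_width: 0.745
gripper_force: 30.0
[-1.5  0.3 44.2]
side 0.56 [ 0.65577644 -0.01802867  0.18252629] [ 0.63318317 -0.24973085 -0.00252568] [0.75730806 0.00504779 0.2301842 ] (array([ 0.6664, -0.0377]), 31)
top 0.69 [ 0.65049929 -0.04381643  0.20284484] [ 0.63229858 -0.07522749  0.09965547] [ 0.68133962 -0.01100608  0.22994095] (array([ 0.6658, -0.0418]), 41)
```

View pics/side2.png

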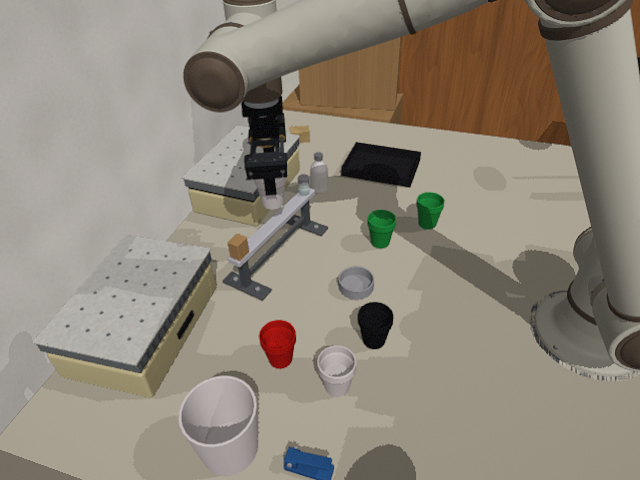

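The side view shows the tub held upright at about (270,193), directly above the bar, and the jar and carton haven't moved. I'll lower it now.

```bash
python3 -m creep '[[-1,-1,0,15,0,0,0],[-1,-1,0,30,0,0,0],[-1,-1,0,40,0,0,0],[-1,-1,0,44,0,0,0],[-1,-1,0,46,0,0,0],[-1,-1,0,47,0,0,0],[-1,-1,0,48,0,0,0],[-1,-1,0,48,0,0,0]]'
```

```text
time_s: 5.62
tcp_pos: [0.6663, -0.0398, 0.3334]
ee_rot: [[-0.925, -0.38, 0.001], [-0.38, 0.925, 0.0], [-0.001, -0.0, -1.0]]
wrist_force: [-1.0, -0.0, -0.8]
gripper_width: 0.746
gripper_force: 30.0
```

```bash
python3 -m creep '[[-1,0,0,1,0,0,0],[-1,0,0,1.5,0,0,0],[-1,0,0,1.5,0,0,0],[-1,0,0,1.5,0,0,0]]'
```

```text
time_s: 5.95
tcp_pos: [0.6663, -0.0397, 0.332]
ee_rot: [[-0.925, -0.38, 0.001], [-0.38, 0.925, -0.0], [-0.001, -0.001, -1.0]]
wrist_force: [-0.7, 0.8, 1.3]
gripper_width: 0.747
gripper_force: 30.0
```

```bash
python3 -m creep '[[-1,0,0,1,0,0,0],[-1,0,0,1,0,0,0],[-1,0,0,1,0,0,0],[-1,0,0,1,0,0,0]]'
```

```text
time_s: 6.28
tcp_pos: [0.6663, -0.0397, 0.332]
ee_rot: [[-0.925, -0.38, 0.002], [-0.38, 0.925, -0.0], [-0.002, -0.001, -1.0]]
wrist_force: [-2.3, 1.2, 5.8]
gripper_width: 0.744
gripper_force: 30.0
```

Contact is confirmed: 5.8 N and z no longer dropping. I'll release slowly and back off.

```bash
python3 -m creep '[[0.6,0,0,-0.5,0,0,0],[0.6,0,0,-0.5,0,0,0],[0.8,0,0,-0.5,0,0,0],[1,0,0,-0.5,0,0,0],[1,0,0,-0.5,0,0,0],[1,0,0,-0.5,0,0,0],[1,0,0,-0.5,0,0,0],[1,0,0,-0.5,0,0,0]]'
python3 -m creep '[[1,0,0,-15,0,0,0],[1,0,0,-40,0,0,0],[1,0,0,-75,0,0,0],[1,0,0,-110,0,0,0],[1,0,0,-120,0,0,0],[1,0,0,-120,0,0,0]]'
python3 - <<'E'
from h import *
for n in ("wrist","side","top"):
  im,D=vision.capture(n)
  if n=="wrist": save("w3",im)
  for o in vision.cut_out(n,"tub_a"):
    P=region(n,o["region"],D);c=np.median(P,0)
    if abs(c[0]-.66)<.06 and abs(c[1]+.04)<.06: print(n,o["conf"],c,P.max(0),rim(P,.166,.185))
    elif abs(c[1]-.25)<.03 and abs(c[0]-.436)<.03: print(n,"L",rim(P))
print(go([.436,.255,.40]))
E
```

```text
time_s: 6.95
tcp_pos: [0.6661, -0.0399, 0.3306]
ee_rot: [[-0.925, -0.38, -0.0], [-0.38, 0.925, -0.0], [0.0, 0.0, -1.0]]
wrist_force: [-0.3, -0.3, -0.6]
gripper_width: 0.997
gripper_force: 0.0
time_s: 7.45
tcp_pos: [0.6663, -0.04, 0.4558]
ee_rot: [[-0.925, -0.38, 0.009], [-0.38, 0.925, 0.0], [-0.009, -0.003, -1.0]]
wrist_force: [-0.5, 0.3, 0.3]
gripper_width: 1.002
gripper_force: 0.0
wrist L (array([0.4319, 0.2525]), 13)
wrist 0.75 [ 0.66947408 -0.03610931  0.1406651 ] [0.76493299 0.03540557 0.17196079] (array([ 0.6628, -0.0391]), 1099)
side 0.97 [ 0.66572225 -0.02490309  0.15214159] [ 0.75006354 -0.00245022  0.17446683] (array([ 0.6675, -0.0368]), 214)
side L (array([0.4366, 0.2564]), 330)
top L (array([0.4353, 0.2537]), 127)
top 0.85 [ 0.66092127 -0.04138062  0.13487152] [ 0.73896094 -0.00851507  0.38251148] (array([ 0.6667, -0.0398]), 85)
[100.7 360.1  49.5]
```

View pics/w3.png

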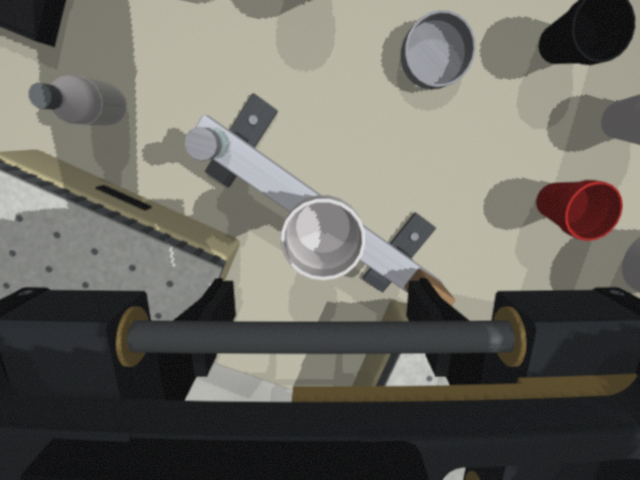

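The wrist view shows tub 1 upright on the bar at (322,238), with the jar at (205,142) in place. Next is the second tub.

```bash
python3 -m creep '[[1,10,36,0,0,0,0],[1,21,74,0,0,0,0],[1,31,112,0,0,0,0],[1,42,150,10,0,0,0],[1,53,188,20,0,0,0],[1,63,226,30,0,0,0],[1,74,264,40,0,0,0],[1,84,302,50,0,0,0]]'
python3 -m creep '[[1,9,30,20,0,0,0],[1,16,58,40,0,0,0],[1,16,58,45,0,0,0],[1,16,58,45,0,0,0],[1,16,58,45,0,0,0]]'
python3 - <<'E'
from h import *
im,D=vision.capture("wrist")
for o in vision.cut_out("wrist","tub_a"):
    P=region("wrist",o["region"],D); c,n=rim(P); v=o["region"]; print(round(o["conf"],2),np.round(o["uv"]),im[v].mean(0).round(),c,n,go([*c,.23]))
print(go([.436,.255,.23]))
E
```

```text
time_s: 8.42
tcp_pos: [0.472, 0.2086, 0.3996]
ee_rot: [[-0.925, -0.38, -0.001], [-0.38, 0.925, -0.001], [0.001, -0.0, -1.0]]
wrist_force: [0.7, 1.4, -0.6]
gripper_width: 0.995
gripper_force: 0.0
time_s: 8.83
tcp_pos: [0.437, 0.2553, 0.3554]
ee_rot: [[-0.925, -0.381, -0.0], [-0.381, 0.925, -0.001], [0.001, -0.001, -1.0]]
wrist_force: [0.3, 0.2, 0.7]
gripper_width: 0.999
gripper_force: 0.0
0.93 [251. 358.] [120.  40.  39.] [0.5524 0.2295] 849 [-96.6 -66.9 126.4]
0.9 [192. 130.] [30. 30. 31.] [0.3957 0.1395] 1807 [ 82.6 -90.8 126.2]
0.64 [316. 239.] [175. 172. 172.] [0.4352 0.2538] 1418 [  2.7   0.  126.3]
[  1.5   0.8 126.3]
```

```bash
python3 -m creep '[[1,2,0,40,0,0,0],[1,2,0,80,0,0,0],[1,2,0,108,0,0,0],[1,2,0,124,0,0,0],[1,2,0,124,0,0,0],[1,2,0,124,0,0,0]]'
python3 -m creep '[[-1,0,0,0,0,0,0],[-1,0,0,0,0,0,0],[-1,0,0,0,0,0,0],[-1,0,0,0,0,0,0],[-1,0,0,0,0,0,0],[-1,0,0,0,0,0,0],[-1,0,0,0,0,0,0],[-1,0,0,0,0,0,0]]'
python3 -m creep '[[-1,0,0,-10,0,0,0],[-1,0,0,-40,0,0,0],[-1,0,0,-75,0,0,0],[-1,0,0,-115,0,0,0],[-1,0,0,-150,0,0,0],[-1,0,0,-190,0,0,0],[-1,0,0,-200,0,0,0],[-1,0,0,-200,0,0,0]]'
python3 -c "
from h import *
print(go([.6662,-.0397,.432]))"
```

```text
time_s: 9.43
tcp_pos: [0.4359, 0.254, 0.2319]
ee_rot: [[-0.925, -0.379, 0.0], [-0.379, 0.925, -0.001], [0.0, -0.001, -1.0]]
wrist_force: [0.0, 0.2, 0.2]
gripper_width: 0.997
gripper_force: 0.0
time_s: 10.1
tcp_pos: [0.4354, 0.2548, 0.2328]
ee_rot: [[-0.925, -0.381, 0.002], [-0.381, 0.925, 0.001], [-0.002, 0.0, -1.0]]
wrist_force: [-0.7, 0.2, 5.7]
gripper_width: 0.757
gripper_force: 30.0
time_s: 10.77
tcp_pos: [0.4352, 0.2546, 0.4356]
ee_rot: [[-0.925, -0.38, 0.006], [-0.38, 0.925, 0.006], [-0.008, 0.003, -1.0]]
wrist_force: [-0.8, -0.1, -1.1]
gripper_width: 0.755
gripper_force: 30.0
[-101.7 -360.1    3.2]
```

```bash
python3 -m creep '[[-1,-8,-28,0,0,0,0],[-1,-18,-64,0,0,0,0],[-1,-28,-101,0,0,0,0],[-1,-39,-139,0,0,0,0],[-1,-50,-177,0,0,0,0],[-1,-60,-215,0,0,0,0],[-1,-71,-253,0,0,0,0],[-1,-81,-289,0,0,0,0]]'
python3 -m creep '[[-1,-10,-35,0,0,0,0],[-1,-17,-60,0,0,0,0],[-1,-20,-70,0,0,0,0],[-1,-20,-71,0,0,0,0],[-1,-20,-71,0,0,0,0],[-1,-20,-71,0,0,0,0]]'
python3 - <<'E'
from h import *
print(go([.6662,-.0397,.366]))
for n in ("side","top"):
  im,D=vision.capture(n)
  if n=="side": save("s4",cv2.resize(im[130:290,190:370],(720,640))[:590])
  P=region(n,np.ones((480,640),bool),D); m=(abs(P[:,0]-.666)<.045)&(abs(P[:,1]+.04)<.045); P=P[m]
  for lo,hi in((.160,.176),(.262,.28)): print(n,lo,rim(P,lo,hi,.0325))
E
```

```text
time_s: 11.43
tcp_pos: [0.6205, 0.0161, 0.4292]
ee_rot: [[-0.925, -0.38, -0.004], [-0.38, 0.925, -0.0], [0.004, 0.001, -1.0]]
wrist_force: [0.0, 0.9, -0.5]
gripper_width: 0.758
gripper_force: 30.0
time_s: 11.93
tcp_pos: [0.6646, -0.0392, 0.431]
ee_rot: [[-0.925, -0.381, -0.002], [-0.381, 0.925, 0.0], [0.001, 0.001, -1.0]]
wrist_force: [-0.2, 0.1, -0.5]
gripper_width: 0.756
gripper_force: 30.0
[-1.4 -1.1 65. ]
side 0.16 (array([ 0.6677, -0.0371]), 286)
side 0.262 (array([ 0.6624, -0.03  ]), 173)
top 0.16 (array([ 0.6678, -0.0396]), 62)
top 0.262 (array([ 0.6654, -0.0409]), 93)
```

View pics/s4.png

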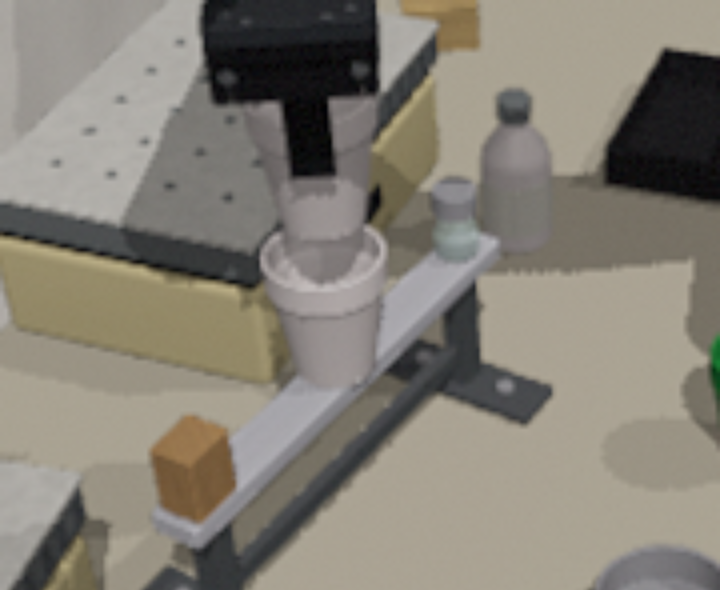

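The second tub is held upright at about (320,205), directly over the mouth of the first at (325,265). I'll lower it in.

```bash
python3 -m creep '[[-1,-2,-1,12,0,0,0],[-1,-2,-1,24,0,0,0],[-1,-2,-1,36,0,0,0],[-1,-2,-1,46,0,0,0],[-1,-2,-1,54,0,0,0],[-1,-2,-1,60,0,0,0],[-1,-2,-1,62,0,0,0],[-1,-2,-1,62,0,0,0]]'
python3 -m creep '[[-1,0,0,1,0,0,0],[-1,0,0,2,0,0,0],[-1,0,0,3,0,0,0],[-1,0,0,3,0,0,0],[-1,0,0,3,0,0,0]]'
```

```text
time_s: 12.7
tcp_pos: [0.6674, -0.0403, 0.3692]
ee_rot: [[-0.925, -0.38, -0.001], [-0.38, 0.925, -0.0], [0.001, 0.0, -1.0]]
wrist_force: [0.0, 0.7, 0.3]
gripper_width: 0.758
gripper_force: 30.0
time_s: 13.12
tcp_pos: [0.6674, -0.0404, 0.367]
ee_rot: [[-0.925, -0.38, 0.0], [-0.38, 0.925, 0.0], [-0.0, -0.0, -1.0]]
wrist_force: [-0.3, -0.8, 0.3]
gripper_width: 0.758
gripper_force: 30.0
```

```bash
python3 -m creep '[[-1,0,0,1,0,0,0],[-1,0,0,2,0,0,0],[-1,0,0,2,0,0,0],[-1,0,0,2,0,0,0]]'
python3 -m creep '[[-1,0,0,0.5,0,0,0],[-1,0,0,1,0,0,0],[-1,0,0,1,0,0,0],[-1,0,0,1,0,0,0]]'
```

```text
time_s: 13.45
tcp_pos: [0.6676, -0.0402, 0.3654]
ee_rot: [[-0.925, -0.38, 0.001], [-0.38, 0.925, 0.0], [-0.001, -0.0, -1.0]]
wrist_force: [0.0, 0.6, 1.9]
gripper_width: 0.758
gripper_force: 30.0
time_s: 13.78
tcp_pos: [0.6677, -0.0401, 0.3653]
ee_rot: [[-0.925, -0.381, 0.002], [-0.381, 0.925, 0.0], [-0.002, -0.001, -1.0]]
wrist_force: [-1.1, 3.0, 5.8]
gripper_width: 0.758
gripper_force: 30.0
```

It seats at 0.365 as expected, so I'll release and look.

```bash
python3 -m creep '[[0.6,0,0,-0.5,0,0,0],[0.6,0,0,-0.5,0,0,0],[0.8,0,0,-0.5,0,0,0],[1,0,0,-0.5,0,0,0],[1,0,0,-0.5,0,0,0],[1,0,0,-0.5,0,0,0],[1,0,0,-0.5,0,0,0],[1,0,0,-0.5,0,0,0]]'
python3 -m creep '[[1,0,0,-15,0,0,0],[1,0,0,-40,0,0,0],[1,0,0,-75,0,0,0],[1,0,0,-100,0,0,0],[1,0,0,-100,0,0,0],[1,0,0,-100,0,0,0]]'
python3 - <<'E'
from h import *
for n in ("side","top","wrist"):
  im,D=vision.capture(n)
  if n=="side": save("s5",cv2.resize(im[150:270,210:350],(700,600)))
  if n=="wrist": save("w5",im)
  P=region(n,np.ones((480,640),bool),D); m=(abs(P[:,0]-.666)<.045)&(abs(P[:,1]+.04)<.045); P=P[m]
  for lo,hi in((.160,.175),(.193,.215)): print(n,lo,rim(P,lo,hi,.0325))
  Q=P[(P[:,2]>.19)&(P[:,2]<.22)]; print("ztop",np.percentile(Q[:,2],95), "rim plane", np.linalg.lstsq(np.c_[Q[Q[:,2]>.203][:,:2]-[.666,-.04],np.ones((Q[:,2]>.203).sum())],Q[Q[:,2]>.203][:,2],rcond=None)[0])
E
```

```text
time_s: 14.45
tcp_pos: [0.6674, -0.0404, 0.3641]
ee_rot: [[-0.925, -0.38, -0.0], [-0.38, 0.925, -0.0], [0.0, 0.0, -1.0]]
wrist_force: [0.0, -0.3, 0.3]
gripper_width: 0.994
gripper_force: 0.0
time_s: 14.95
tcp_pos: [0.6673, -0.0404, 0.4665]
ee_rot: [[-0.925, -0.38, 0.005], [-0.38, 0.925, 0.001], [-0.004, -0.001, -1.0]]
wrist_force: [0.1, 0.4, -1.0]
gripper_width: 0.999
gripper_force: 0.0
side 0.16 (array([ 0.6677, -0.0374]), 283)
side 0.193 (array([ 0.6674, -0.0363]), 358)
ztop 0.2055525372784563 rim plane [ 0.00663867 -0.01122551  0.20461691]
top 0.16 (array([ 0.6853, -0.0276]), 338)
top 0.193 (array([ 0.6669, -0.0393]), 129)
ztop 0.21117059078069048 rim plane [ 0.00157978 -0.01696358  0.20747759]
wrist 0.16 (array([ 0.6618, -0.0634]), 3417)
wrist 0.193 (array([ 0.6646, -0.0394]), 2051)
ztop 0.20790234046762815 rim plane [ 0.00304443 -0.02250854  0.20640816]
```

View pics/s5.png

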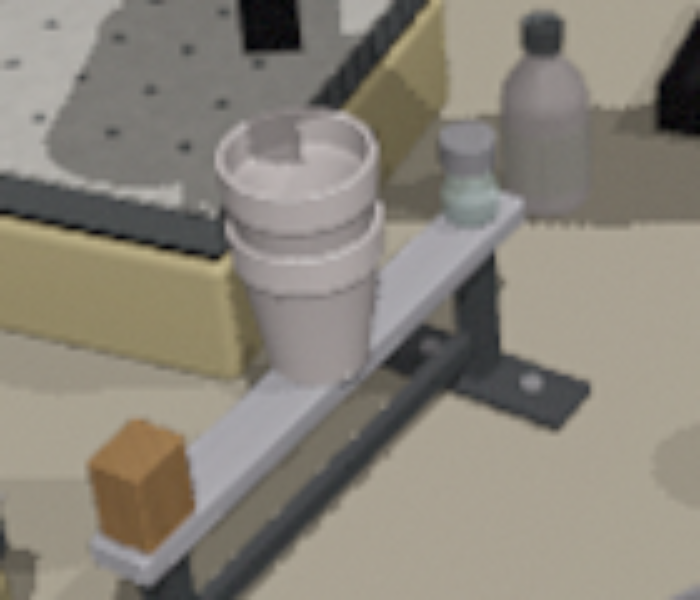

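View pics/w5.png

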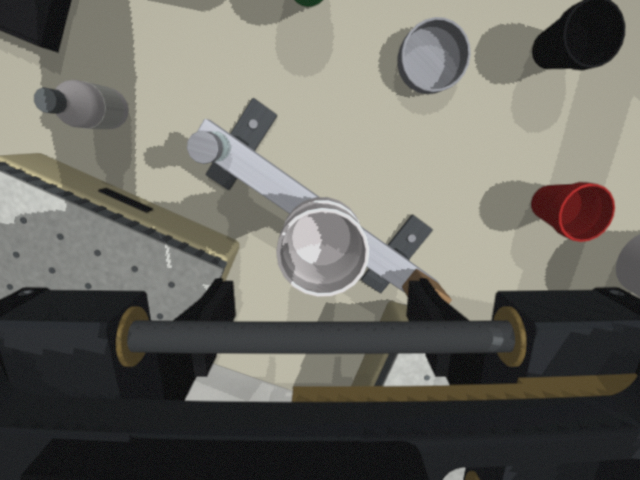

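The stack is upright and fully nested: the rim is at 0.207 m, as expected, and the axes are about 1 mm apart. The gripper is clear of it.

```bash
python3 -c "
from station import r
print(r.finish_job())"
```

```text
the job is handed in; nothing more can be done
None
```

Both white tubs are stacked on the ledge, nested and upright, about 1–2 mm off the bar's centre line and near mid-length between the jar and the carton. I handed the job in at about 15 s with the gripper clear, but the hand-in call gave no verdict.

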